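# Take the tall pail off its stand

## Robot

A 6-joint arm with a two-finger parallel gripper is mounted at the origin on a cart in front of the work surface, level with it; the furniture and walls round the work are solid. World frame = base frame: x ahead of the robot, y to its left, z up, the work surface at z = 0. Lengths are in m, angles in rad, forces in N, time in s.
With the tool pointing down it reaches from about 0.225 to 0.875 m from the base axis. Payload 3.4 kg.
Tool frame: the origin (TCP) lies on the centre line of the jaws, within the pads' length; the fingertips stand 17 mm ahead of it and the grasp point (between the pads) lies 2 mm behind it; z points along the fingers, y is the line along which they close (so a half turn about z gives the same grasp; the last joint's range is limited). The gripper opens to 85 mm and grips with 20 to 120 N. Pads are 22 mm wide; open, the fingers measure 114 mm over their backs; the gripper's body (76 mm by 85 mm) begins 54 mm behind the grasp point. The pads swing forward as they close: fully open they stand 13 mm farther back than shut.
Start: joints at [-1.349, 0.276, 1.505, -0, 1.361, -0.121], TCP at [0.193, -0.542, 0.248] pointing down, gripper open.
Joint ranges: [-2.89, 2.89], [-0.75, 2.08], [0.22, 2.7], [-1.18, 4.32], [0.11, 2.71], [-2.7, 2.7]. Speed limits (rad/s): [2.57, 2.57, 3.14, 3.14, 3.14, 3.14].

## Interface

Orientations are given as a unit quaternion [w, x, y, z].
In Python, from rig import manip gives the robot as it stands.
- The arm moves only by the tool move_arm, never from a script. Its argument "steps" is one flat list of numbers, 7 for each row, row after row: the turn, a rotation vector about the world's x, y, z normalised to -1 to 1, where 1 is 360 degrees, then the shift along the world's x, y, z normalised to -1 to 1, where 1 is 1 m, then the opening, from -1 (shut) to 1 (fully open). A call has exactly 10 rows; each row is the pose to reach, as a shift and turn from the pose commanded when the call began, turning the shorter way round; what a row does not reach only later rows make up. A row lasts 1/10 s, in which the tool goes at most 50 mm and 8.59 degrees, less where a joint would pass 70% of its speed; a pose out of reach is approached as far as the arm can. A call with a number of a shift or a turn outside -1 to 1 is refused whole. A call with a gripper value outside its range is refused whole. The fingers move at their own pace and stop on an object; "squeeze" is the grip in N (left out, the last holds). Time passes only in rows, so rows that repeat a pose let the fingers close, or fill a call up. It gives the time, the measured TCP pose, the force, the opening and the grip force at its end, in the units of the state.
- manip.get_state(): the state, without advancing time (a new reading comes with each control period).
- manip.get_image(name): name is "side" or "top" or "wrist"; returns a dict with "pixels" (480x640x3 uint8, blue, green, red), "fx", "fy", "cx", "cy" (pixels), "R" (3x3) and "t" (3): a world point X has camera coordinates R X + t. Camera axes: x right, y down, z forward; pixel columns grow to the right and rows downward; lengths in m; the calibration is good to about 2 mm. A picture is of the moment at which its call begins. There is no depth.
- manip.sign_off(): hands the job in; it is judged then, once.
The state is a dict: "clock": time; "qpos": joint angles; "qd": joint speeds; "effort": joint torques, N m; "position": TCP position; "ee_rot": TCP orientation; "contact_force": force on the tool from outside, world axes, zero at the start; "moment": the same for the moment, N m; "width": finger opening in m; "gripper_force": force on a finger pad.
Only numpy, scipy, OpenCV 4.12 (cv2) and the standard library are available. Lean on these libraries where they do the work, as an engineer would, in place of code of your own. Each camera call takes 0.05 s, during which the arm holds its last target. There are 200 camera calls.

## Task

Two small metal pails with bow handles each stand on a three-legged stand. Lift the tall, narrow pail off its stand by its handle, keep it upright, and set it down gently, without dropping it, standing in the middle of the round rubber mat on the bench. Leave the squat pail on its stand undisturbed.

Things in the scene. Friction and masses are not known exactly. Their poses are not given: they have to be found in the camera images.
- tall_pail: tall, narrow, open aluminium pail, loose, about 0.25 kg: 56 mm diameter, rim 80 mm above its underside. Origin: centre of its underside, z up. It starts on one of the two stands, underside 40 mm above the bench. A rigid bow handle (it does not swing) spans the mouth along the pail's y axis, which starts within 40 degrees of world y
- tall_pail_grip (a point): grasp place of the tall pail: centre of the straight black sleeve at the top of its handle, on the pail's axis, 125 mm above its underside and 45 mm above its rim; axes as the pail's. The sleeve is 12 mm thick and 44 mm long along the pail's y, so pinch it from above with the fingers closing along the pail's x
- squat_pail: the other, squat aluminium pail, loose: 68 mm diameter, rim 50 mm above its underside, same kind of bow handle with its sleeve 95 mm above the underside. Origin: centre of its underside. It stands on the other stand, also 40 mm above the bench, and stays there
- mat: round black rubber mat, fixed flat on the bench, 100 mm diameter; origin: centre of its underside, its top is 4 mm above that. The mat and the two stands (fixed, round, 81 mm diameter, 46 mm high with a lip 6 mm above the seat) form a row to the robot's left, about 125 mm from centre to centre, in any order

How it is judged:
By the outcome, as a careful person would: the job done as asked, in the order asked, and still so for the second after the job is handed in, with the robot touching nothing.
It also fails if it takes over 35 s, if anything falls off the work surface, if the arm or the gripper's body presses on something with over 40 N, if the wrist force passes 120 N, or if a joint passes its speed limit or range.

## Working session

There is one attempt and no reset: what is moved stays moved. The work goes in short steps, Python scripts to look and compute and a tool call to move; the robot and the scene stay as the last step left them, time stands still between calls to the robot, and variables do not carry over. Pictures are saved under pics/ and viewed, at most 10 in all, crops included, and the job is handed in when it is done.

Besides the shell and the picture viewer there is one more tool, called as name(argument=value, ...), one argument or row to a line, values as JSON. move_arm: Moves the arm, as the interface text tells. Scaled input: -1 to 1 covers 1 m each way for a shift and 360 degrees each way for a turn. Its arguments: {"type":"object","properties":{"steps":{"type":"array"},"squeeze":{"type":"number"}},"required":["steps"]}

```bash
mkdir -p pics; python3 - <<'E'
from rig import manip
import cv2,pickle
s=manip.get_state();print(s['clock'],s['position'],s['ee_rot'],s['width'])
for n in('top','side'):
    im=manip.get_image(n);pickle.dump(im,open(f'pics/{n}0.pkl','wb'));cv2.imwrite(f'pics/{n}0.png',im['pixels'])
    print(n,im['fx'],im['cx'],im['cy'],im['R'],im['t'])
E
```

```text
0.0 [ 0.19315815 -0.54105219  0.24743668] [-9.13377933e-04  9.85346991e-01  1.70559286e-01 -4.49456467e-05] 0.08549682016908466
top 524.293067584418 315.3877114030209 243.4430224528292 [[-5.78097634e-03 -9.99983137e-01 -5.52862022e-04]
 [-9.79660530e-01  5.77438418e-03 -2.00578917e-01]
 [ 2.00578728e-01 -6.17924873e-04 -9.79677392e-01]] [0.26631712 0.60908337 0.8356113 ]
side 496.9755825950981 317.1511933302413 231.687139823318 [[-0.86455403 -0.50205305 -0.02211494]
 [-0.27274825  0.50573404 -0.81843844]
 [ 0.42208379 -0.70155244 -0.57416849]] [0.62502882 0.1190879  0.86710358]
```

View pics/top0.png

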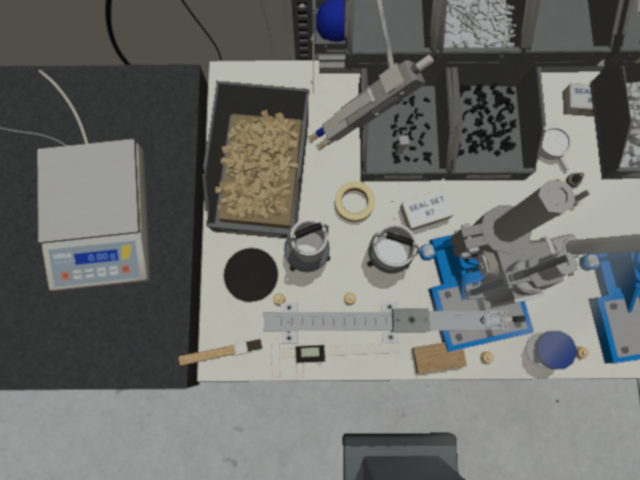

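View pics/side0.png

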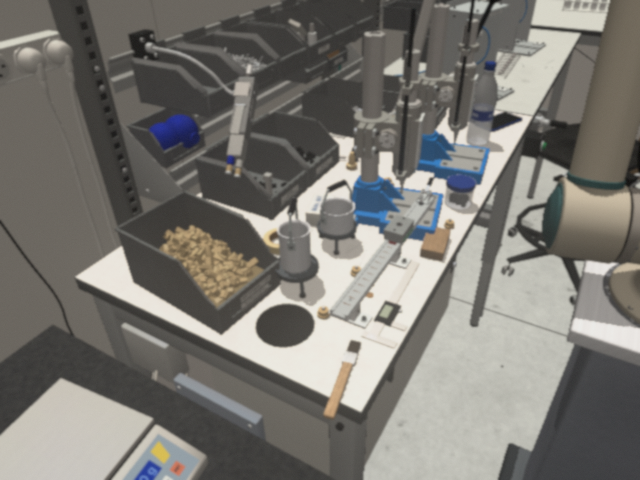

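```bash
cat > h.py <<'E'
import numpy as np,pickle,cv2
def ray(im,u,v):
    d=im['R'].T@np.array([(u-im['cx'])/im['fx'],(v-im['cy'])/im['fy'],1]);return -im['R'].T@im['t'],d
def onz(im,u,v,z):
    c,d=ray(im,u,v);return c+d*(z-c[2])/d[2]
def proj(im,X):
    p=im['R']@np.array(X)+im['t'];return im['fx']*p[0]/p[2]+im['cx'],im['fy']*p[1]/p[2]+im['cy']
def tri(a,pa,b,pb):
    c1,d1=ray(a,*pa);c2,d2=ray(b,*pb);s=np.linalg.lstsq(np.c_[d1,-d2],c2-c1,rcond=None)[0]
    p,q=c1+s[0]*d1,c2+s[1]*d2;return (p+q)/2,np.linalg.norm(p-q)
E
python3 - <<'E'
from h import *
T=pickle.load(open('pics/top0.pkl','rb'));S=pickle.load(open('pics/side0.pkl','rb'))
for im,p in((T,(251,274)),(S,(285,325))):
    print('cam',-im['R'].T@im['t'])
    m=(im['pixels'].max(2)<45).astype(np.uint8)
    n,l,st,ce=cv2.connectedComponentsWithStats(m);k=l[p[1],p[0]];
    print('mat',st[k],ce[k],onz(im,*ce[k],.004))
print('tall sleeve',onz(T,311,228,.165),'squat',onz(T,402,238,.135))
print('press top tip',tri(T,(575,180),S,(374,35)))
print('tool',tri(T,(318,137),S,(233,165)))
a=T['pixels'][200:300,260:440];cv2.imwrite('pics/c1.png',cv2.resize(a,None,fx=4.4,fy=4.4,interpolation=2))
b=S['pixels'][170:310,240:380];cv2.imwrite('pics/c2.png',cv2.resize(b,None,fx=4.2,fy=4.2,interpolation=2))
E
```

```text
cam [0.43062866 0.2633119  0.94094602]
mat [ 225  249   52   52 2060] [250.3723301  274.50291262] [0.56600656 0.38023306 0.004     ]
cam [0.20686183 0.86188945 0.60915214]
mat [     0      0    640    480 304625] [318.80848913 240.64167419] [0.63251713 0.14872701 0.004     ]
tall sleeve [0.61349253 0.26935256 0.165     ] squat [0.60357042 0.12657588 0.135     ]
press top tip (array([ 0.61414056, -0.03310213,  0.37328077]), np.float64(0.009133763567028868))
tool (array([0.74338541, 0.25722434, 0.20223645]), np.float64(0.0031511479400478655))
```

View pics/c1.png

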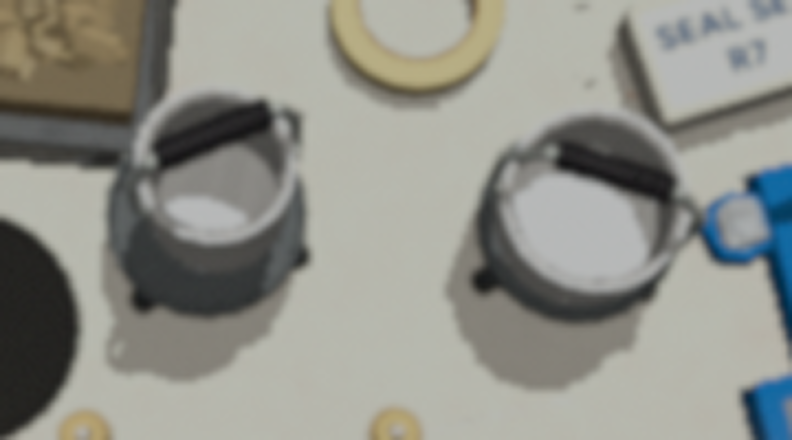

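View pics/c2.png

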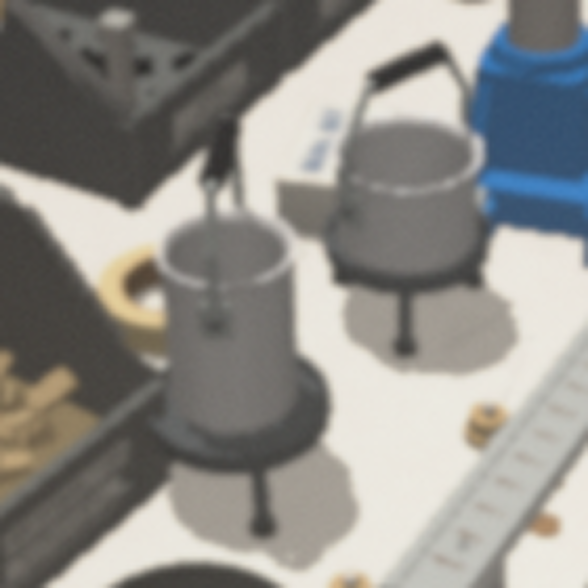

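```bash
python3 - <<'E'
from h import *
T=pickle.load(open('pics/top0.pkl','rb'));S=pickle.load(open('pics/side0.pkl','rb'))
f=lambda x,y:(260+x/4.4,200+y/4.4)
L=onz(T,*f(158,155),.165);R=onz(T,*f(268,110),.165)
print(L,R,(L+R)/2,np.linalg.norm(L-R),'dir',np.degrees(np.arctan2(*(L-R)[:2])))
print('rim',onz(T,*f(216,168),.12))
print('tri',tri(T,f(213,132),S,(292.6,205.7)))
print('squat',tri(T,f(617,172),S,(240+407/4.2,170+67/4.2)))
print('mat side',onz(S,285.5,325,.004))
# tall things near the path
print('press col',tri(T,(578,180),S,(374,35)),'tool top',tri(T,(425,62),S,(250,70)))
print('bin near corner',onz(T,297,232,.08), 'binright',onz(T,308,90,.1))
E
```

```text
[0.60237924 0.29226991 0.165     ] [0.61809124 0.25425549 0.165     ] [0.61023524 0.2732627  0.165     ] 0.0411334829793367 dir -22.456138618416123
rim [0.60736923 0.27282914 0.12      ]
tri (array([0.60944021, 0.27282339, 0.16480467]), np.float64(0.0021717594675172234))
squat (array([0.60179639, 0.12864464, 0.13196597]), np.float64(0.0014623894042567478))
mat side [0.56168497 0.38320294 0.004     ]
press col (array([ 0.61508265, -0.0368055 ,  0.37229204]), np.float64(0.0078058041542299166)) tool top (array([0.79258706, 0.11959004, 0.32591586]), np.float64(0.003524121936461047))
bin near corner [0.62674717 0.29361457 0.08      ] binright [0.87565579 0.2740708  0.1       ]
```

move_arm(
  steps=[0,0,0.015,0.014,0.046,0.005,1,0,0,0.03,0.028,0.092,0.01,1,0,0,0.045,0.042,0.138,0.015,1,0,0,0.06,0.056,0.184,0.02,1,0,0,0.075,0.07,0.23,0.025,1,0,0,0.09,0.084,0.276,0.03,1,0,0,0.105,0.098,0.322,0.035,1,0,0,0.12,0.112,0.368,0.04,1,0,0,0.135,0.126,0.414,0.045,1,0,0,0.15,0.14,0.46,0.05,1],
)

```text
clock: 1.1
position: [0.3331, -0.0797, 0.2985]
ee_rot: [0.0, 0.8, 0.601, 0.0]
contact_force: [1.4, -0.2, 0.3]
width: 0.0855
gripper_force: 0.0
```

move_arm(
  steps=[0,0,0.012,0.013,0.046,0,1,0,0,0.024,0.026,0.092,0,1,0,0,0.036,0.04,0.138,0,1,0,0,0.048,0.053,0.184,0,1,0,0,0.06,0.067,0.23,0,1,0,0,0.072,0.108,0.254,0,1,0,0,0.084,0.149,0.278,0,1,0,0,0.096,0.19,0.302,0,1,0,0,0.1075,0.23,0.326,0,1,0,0,0.1075,0.27,0.35,0,1],
)

```text
clock: 2.1
position: [0.6045, 0.2696, 0.2975]
ee_rot: [-0.0, 0.556, 0.831, -0.0]
contact_force: [0.5, -0.5, -0.4]
width: 0.0855
gripper_force: 0.0
```

```bash
python3 - <<'E'
from h import *
from rig import manip
im=manip.get_image('wrist');pickle.dump(im,open('pics/w1.pkl','wb'));cv2.imwrite('pics/w1.png',im['pixels'])
s=manip.get_state();print(s['clock'],s['position'],s['ee_rot'],s['qpos'])
print(proj(im,[.6098,.273,.165]),im['R'],im['t'])
for p in([.602,.292,.165],[.618,.254,.165]):print(proj(im,p))
E
```

```text
2.15 [0.61159584 0.27339341 0.29471357] [0.00091078 0.55628078 0.83098911 0.00282102] [ 0.31552023  0.4004349   1.20387964  0.00205168  1.53171511 -0.07553781]
(np.float64(321.22884388735145), np.float64(239.70588904417644)) [[ 9.24064571e-01  3.82236388e-01  1.10597813e-04]
 [ 3.62800195e-01 -8.77168179e-01  3.14566376e-01]
 [ 1.20335729e-01 -2.90639519e-01 -9.49235473e-01]] [-0.66312397 -0.03983971  0.43371843]
(np.float64(321.4443046098531), np.float64(214.471976021839))
(np.float64(321.4750674659686), np.float64(263.9400808275549))
```

View pics/w1.png

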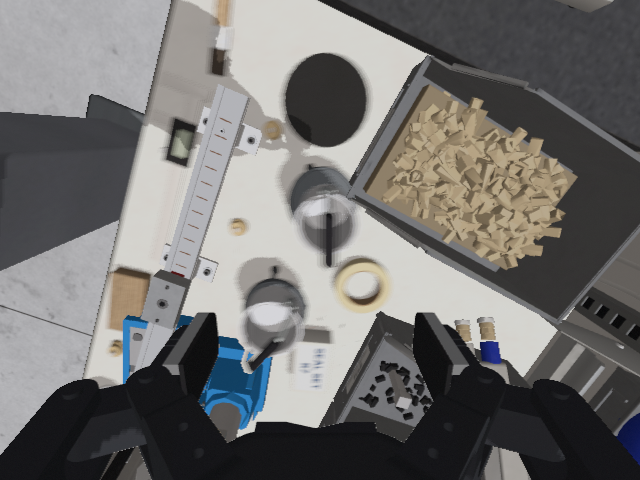

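```bash
cat > wm.py <<'E'
from h import *
from rig import manip
im=manip.get_image('wrist');s=manip.get_state();pickle.dump(im,open('pics/w2.pkl','wb'))
print(s['clock'],s['position'],im['fx'])
g=im['pixels'].max(2);m=(g<50).astype(np.uint8)
n,l,st,ce=cv2.connectedComponentsWithStats(m)
for i in range(1,n):
    if 60<st[i][4]<6000: 
        print(st[i],ce[i],onz(im,*ce[i],.165)[:2],'mat',onz(im,*ce[i],.004)[:2])
E
python3 wm.py
```

```text
2.2 [0.60768228 0.27107312 0.29448718] 340.0018747137781
[ 307    0  166   71 1541] [385.17650876  32.63140818] [0.6011173  0.42556043] mat [0.61343406 0.47428034]
[ 270   55   86   93 5109] [312.3153259  102.67097279] [0.57293179 0.36780944] mat [0.56756486 0.38029616]
[196  61  17  17 154] [204.71428571  68.66883117] [0.4976755  0.35964114] mat [0.44509249 0.36700304]
[90 96 43 18 73] [110.65753425 103.97260274] [0.4437434  0.31345705] mat [0.3573232  0.29184289]
[151 119  34  51 745] [166.57718121 142.4295302 ] [0.48609334 0.3033091 ] mat [0.42624365 0.27532807]
[586 126  54  27 220] [614.74545455 142.18181818] [0.7856522  0.42718129] mat [0.91374682 0.47691813]
[305 216  15  54 563] [311.86678508 240.94849023] [0.61083957 0.2743835 ] mat [0.6292561  0.22825445]
[239 268  52  29 191] [264.65968586 280.82198953] [0.58798326 0.22800238] mat [0.59205966 0.15277365]
[573 293  16  19 114] [581.34210526 303.07017544] [0.84228802 0.31003468] mat [1.00591615 0.28627331]
[585 305  18  15 122] [595.07377049 312.58196721] [0.85871456 0.30698827] mat [1.03264876 0.28131558]
[602 316  17  15 133] [610.65413534 322.48120301] [0.87720748 0.30417437] mat [1.06274421 0.27673622]
[620 325  17  18 155] [628.07741935 333.30967742] [0.89820805 0.30115241] mat [1.09692062 0.27181828]
[234 340  34  37 430] [249.84186047 358.32093023] [0.6011955  0.15240629] mat [0.61356132 0.02974829]
[373 363  18  12 131] [380.50381679 368.2519084 ] [0.71356758 0.18675628] mat [0.79643605 0.0856496 ]
[389 369  14  18 125] [396.624 376.352] [0.73102179 0.18436795] mat [0.8248411  0.08176283]
[407 376  11  22 117] [412.16239316 387.09401709] [0.74968319 0.17910088] mat [0.85521072 0.07319117]
[352 396  19  14 121] [362.80991736 402.03305785] [0.7146974  0.14651518] mat [0.79827472 0.02016108]
```

move_arm(
  steps=[0,0,0,0.002,0.001,-0.01,1,0,0,0,0.004,0.002,-0.03,1,0,0,0,0.004,0.003,-0.05,1,0,0,0,0.004,0.003,-0.07,1,0,0,0,0.004,0.003,-0.085,1,0,0,0,0.004,0.003,-0.095,1,0,0,0,0.004,0.003,-0.1,1,0,0,0,0.004,0.003,-0.1,1,0,0,0,0.004,0.003,-0.1,1,0,0,0,0.004,0.003,-0.1,1],
)

```text
clock: 3.2
position: [0.6077, 0.2715, 0.1994]
ee_rot: [0.001, 0.557, 0.831, 0.001]
contact_force: [0.0, 0.4, 0.9]
width: 0.0853
gripper_force: 0.0
```

```bash
python3 wm.py|head -12; python3 - <<'E'
from h import *
from rig import manip
im=pickle.load(open('pics/w2.pkl','rb'));cv2.imwrite('pics/w2.png',im['pixels']);print(manip.get_state()['ee_rot'])
E
```

```text
3.25 [0.60769604 0.27155568 0.19929236] 340.0018747137781
[404   0  58  29  96] [431.125       12.66666667] [0.60411956 0.40817444] mat [0.63018646 0.46981979]
[165  24  23  35 125] [181.64   45.096] [0.51352948 0.35824586] mat [0.44907981 0.37000315]
[ 308   27   62   64 1318] [335.27617602  57.01365706] [0.5744566  0.37860565] mat [0.57088461 0.41070621]
[570  55  52  11  68] [598.13235294  60.19117647] [0.67778129 0.41993273] mat [0.77745012 0.49332683]
[263  69   8  20  62] [265.90322581  78.58064516] [0.55023759 0.35973283] mat [0.52246624 0.37297588]
[263  82  12  20  87] [268.05747126  91.59770115] [0.55282705 0.35528238] mat [0.52764306 0.36407861]
[ 264   93  102   59 2114] [315.63859981 126.92336802] [0.57738626 0.34979295] mat [0.57674155 0.3531042 ]
[ 109  113   44   66 1369] [129.623813   144.02045289] [0.50228606 0.3109702 ] mat [0.42660211 0.27549021]
[294 173  14  10  86] [299.05813953 177.86046512] [0.57877341 0.32608601] mat [0.57951473 0.30570954]
[ 309  256   24   82 1662] [320.68953069 295.90974729] [0.61164817 0.27361058] mat [0.64523756 0.20080129]
[221 301  77  53 494] [260.62955466 323.58704453] [0.58805016 0.24610839] mat [0.59806069 0.14581923]
[5.65098176e-04 5.56741592e-01 8.30685232e-01 7.25071087e-04]
```

View pics/w2.png

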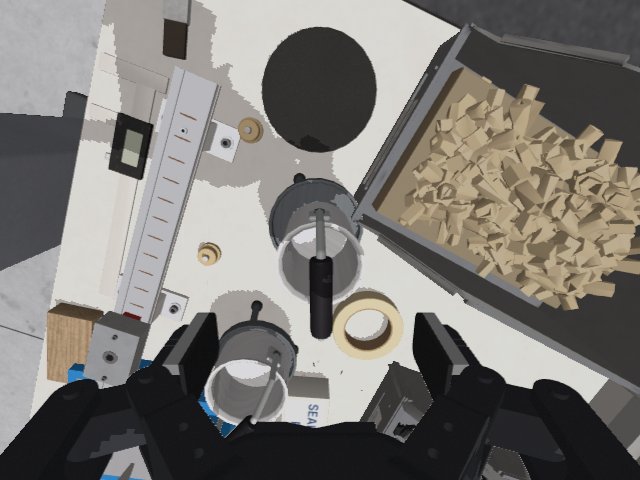

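move_arm(
  steps=[0,0,0,0.001,0.001,-0.01,1,0,0,0,0.002,0.002,-0.022,1,0,0,0,0.003,0.002,-0.03,1,0,0,0,0.003,0.002,-0.035,1,0,0,0,0.003,0.002,-0.035,1,0,0,0,0.003,0.002,-0.035,-0.5,0,0,0,0.003,0.002,-0.035,-1,0,0,0,0.003,0.002,-0.035,-1,0,0,0,0.003,0.002,-0.035,-1,0,0,0,0.003,0.002,-0.035,-1],
  squeeze=45,
)

```text
clock: 4.25
position: [0.6104, 0.2734, 0.1636]
ee_rot: [0.0, 0.557, 0.831, 0.0]
contact_force: [0.3, 0.5, 0.9]
width: 0.0122
gripper_force: 0.7
```

```bash
python3 - <<'E'
from h import *
im=pickle.load(open('pics/w2.pkl','rb'))
print('mat',onz(im,319.5,89.5,.004),'top',.566,.380)
E
```

```text
mat [0.56820125 0.38259062 0.004     ] top 0.566 0.38
```

move_arm(
  steps=[0,0,0,0,0,0,-1,0,0,0,0,0,0,-1,0,0,0,0,0,0,-1,0,0,0,0,0,0.003,-1,0,0,0,0,0,0.01,-1,0,0,0,0,0,0.018,-1,0,0,0,0,0,0.026,-1,0,0,0,0,0,0.034,-1,0,0,0,0,0,0.038,-1,0,0,0,0,0,0.04,-1],
)

```text
clock: 5.25
position: [0.6105, 0.2735, 0.2042]
ee_rot: [0.0, 0.557, 0.831, 0.001]
contact_force: [0.8, 0.6, -2.8]
width: 0.0102
gripper_force: 43.9
```

move_arm(
  steps=[0,0,0,-0.005,0,0.005,-1,0,0,0,-0.015,0.003,0.01,-1,0,0,0,-0.026,0.012,0.01,-1,0,0,0,-0.035,0.028,0.01,-1,0,0,0,-0.041,0.046,0.01,-1,0,0,0,-0.0435,0.064,0.01,-1,0,0,0,-0.0435,0.082,0.01,-1,0,0,0,-0.0435,0.097,0.01,-1,0,0,0,-0.0435,0.105,0.01,-1,0,0,0,-0.0435,0.1075,0.01,-1],
)

```text
clock: 6.25
position: [0.5669, 0.3822, 0.2128]
ee_rot: [-0.0, 0.556, 0.831, -0.0]
contact_force: [-0.5, -0.9, -3.5]
width: 0.0105
gripper_force: 43.9
```

move_arm(
  steps=[0,0,0,0,0,-0.003,-1,0,0,0,0,0,-0.01,-1,0,0,0,0,0,-0.02,-1,0,0,0,0,0,-0.03,-1,0,0,0,0,0,-0.04,-1,0,0,0,0,0,-0.049,-1,0,0,0,0,0,-0.056,-1,0,0,0,0,0,-0.06,-1,0,0,0,0,0,-0.062,-1,0,0,0,0,0,-0.062,-1],
)

```text
clock: 7.25
position: [0.5668, 0.381, 0.1512]
ee_rot: [0.0, 0.557, 0.831, 0.0]
contact_force: [0.5, -0.5, -3.4]
width: 0.0101
gripper_force: 43.8
```

```bash
python3 - <<'E'
from h import *
from rig import manip
T=manip.get_image('top');S=manip.get_image('side');s=manip.get_state();print(s['clock'],s['position'],s['width'],s['contact_force'])
a=cv2.resize(T['pixels'][200:330,190:340],None,fx=2.6,fy=2.6,interpolation=2);b=cv2.resize(S['pixels'][200:370,210:360],(390,338+104),interpolation=2)
a=cv2.copyMakeBorder(a,0,b.shape[0]-a.shape[0],0,0,0);cv2.imwrite('pics/p1.png',np.hstack([a,b]))
E
```

```text
7.35 [0.56701293 0.38113208 0.15177763] 0.010138954754877529 [ 0.51879141 -0.47310971 -3.47920088]
```

View pics/p1.png

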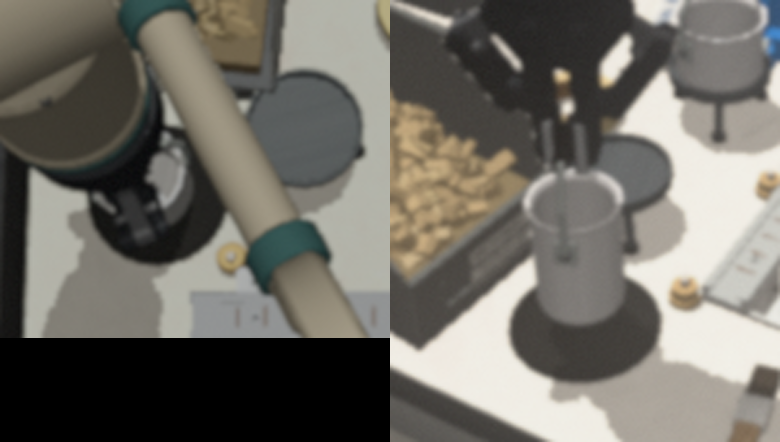

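move_arm(
  steps=[0,0,0,0,0,-0.004,-1,0,0,0,0,0,-0.009,-1,0,0,0,0,0,-0.014,-1,0,0,0,0,0,-0.018,-1,0,0,0,0,0,-0.02,-1,0,0,0,0,0,-0.021,-1,0,0,0,0,0,-0.022,-1,0,0,0,0,0,-0.0225,-1,0,0,0,0,0,-0.023,-1,0,0,0,0,0,-0.023,-1],
)

```text
clock: 8.35
position: [0.5668, 0.381, 0.1284]
ee_rot: [0.0, 0.557, 0.831, 0.0]
contact_force: [-0.1, -0.7, -2.6]
width: 0.0103
gripper_force: 43.9
```

move_arm(
  steps=[0,0,0,0,0,-0.0003,-1,0,0,0,0,0,-0.0006,-1,0,0,0,0,0,-0.0009,-1,0,0,0,0,0,-0.0012,-1,0,0,0,0,0,-0.0012,-1,0,0,0,0,0,-0.0012,-1,0,0,0,0,0,-0.0012,-1,0,0,0,0,0,-0.0012,-1,0,0,0,0,0,-0.0012,-1,0,0,0,0,0,-0.0012,-1],
)

```text
clock: 9.35
position: [0.5669, 0.381, 0.1277]
ee_rot: [0.0, 0.557, 0.831, 0.0]
contact_force: [-1.6, -1.0, 5.2]
width: 0.0105
gripper_force: 44.7
```

move_arm(
  steps=[0,0,0,0,0,0,-0.7,0,0,0,0,0,0,-0.6,0,0,0,0,0,0,-0.45,0,0,0,0,0,0,-0.3,0,0,0,0,0,0,-0.15,0,0,0,0,0,0,0,0,0,0,0,0,0,0,0,0,0,0,0,0,0,0,0,0,0,0,0,0,0,0,0,0,0,0,0],
)

```text
clock: 10.35
position: [0.5668, 0.3809, 0.1272]
ee_rot: [0.0, 0.557, 0.831, 0.0]
contact_force: [-0.9, -0.1, -0.4]
width: 0.0428
gripper_force: 0.0
```

Released; rise straight up, then draw back so the cameras see the mat.

move_arm(
  steps=[0,0,0,0,0,0.005,0,0,0,0,0,0,0.015,0,0,0,0,0,0,0.03,0,0,0,0,0,0,0.05,0,0,0,0,0,0,0.075,0,0,0,0,0,0,0.1,0,0,0,0,0,0,0.125,0,0,0,0,0,0,0.145,0,0,0,0,0,0,0.16,0,0,0,0,0,0,0.16,0],
)

```text
clock: 11.35
position: [0.5678, 0.3815, 0.2911]
ee_rot: [0.002, 0.557, 0.831, 0.003]
contact_force: [0.1, 0.3, 0.3]
width: 0.043
gripper_force: 0.0
```

move_arm(
  steps=[0,0,0,-0.01,-0.02,0,0,0,0,0,-0.03,-0.05,0,0,0,0,0,-0.06,-0.085,0,0,0,0,0,-0.09,-0.12,0,0,0,0,0,-0.12,-0.155,0,0,0,0,0,-0.15,-0.19,0,0,0,0,0,-0.18,-0.225,0,0,0,0,0,-0.2,-0.255,0,0,0,0,0,-0.21,-0.27,0,0,0,0,0,-0.21,-0.27,0,0],
)

```text
clock: 12.35
position: [0.3547, 0.1095, 0.287]
ee_rot: [0.0, 0.558, 0.83, -0.0]
contact_force: [0.5, 0.6, 0.2]
width: 0.0427
gripper_force: 0.0
```

```bash
python3 - <<'E'
from h import *
from rig import manip
T=manip.get_image('top');S=manip.get_image('side');pickle.dump(T,open('pics/t3.pkl','wb'))
s=manip.get_state();print(s['clock'],s['position'],s['qd'])
a=T['pixels'][190:340,200:440];b=S['pixels'][170:370,200:400]
cv2.imwrite('pics/p2.png',np.hstack([cv2.resize(a,(480,300),interpolation=2),cv2.resize(b,(300,300),interpolation=2)]))
print('expected rim px',proj(T,[.567,.381,.084]))
E
```

```text
12.45 [0.35686382 0.11103775 0.28714746] [ 0.01855985  0.02318807 -0.01983355  0.0015627  -0.00045065 -0.00308264]
expected rim px (np.float64(244.0146612859927), np.float64(267.0124794838143))
```

View pics/p2.png

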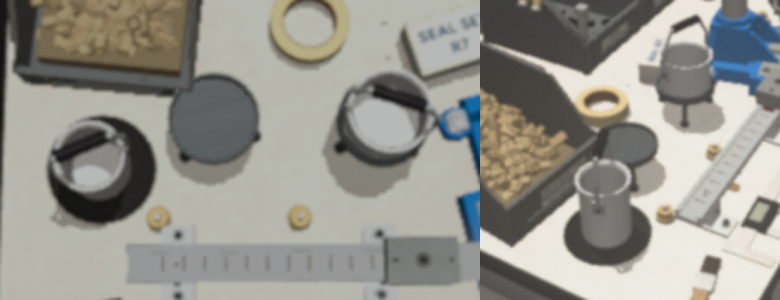

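The tall pail stands upright on the mat. In the top view its rim is at about pixel (245, 267), against (244, 267) expected for a centred pail. The squat pail is still on its stand.

```bash
python3 -c "
from rig import manip
print(manip.sign_off())"
```

```text
the job is handed in; nothing more can be done
None
```

The tall pail is standing upright, within about 2 mm of the mat's centre, and the squat pail is still on its stand; I handed the job in at about 12.5 s of the 35 s allowed, with the gripper clear of everything.

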